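Close up a rear shock in the vice: caps pressed home, shaft bottomed

ROBOT

A 7-joint arm with a two-finger parallel gripper is mounted at the origin on the work surface. World frame = base frame: x ahead of the robot, y to its left, z up, the work surface at z = 0. Lengths are in m, angles in rad, forces in N, time in s.
With the tool pointing down it reaches from about 0.4 to 0.85 m from the base axis. Payload 4.5 kg.
Tool frame: the origin (TCP) lies at the very end of the fingers, on their centre line; the grasp point (between the pads) lies 19 mm behind it; z points along the fingers, x is the direction in which the jaws open and shut, and the axes are right-handed (so a half turn about z gives the same grasp; the last joint's range is limited). The gripper opens to 88 mm and grips with 3 to 60 N. Pads are 18 mm wide; open, the fingers measure 123 mm over their backs; the gripper's body (75 mm by 187 mm) begins 45 mm behind the grasp point.
Start: joints at [1.328, 0.689, -0.195, 1.565, 0.157, 0.902, -0.215], TCP at [0.171, -0.601, 0.208] pointing down, gripper open.
Joint ranges: [-3.01, 3.01], [-0.46, 2.08], [-1.47, 1.51], [0.13, 2.56], [-1, 4.14], [0.04, 2.09], [-2.66, 2.66]. Speed limits (rad/s): [2.57, 2.57, 3.14, 3.14, 3.14, 3.14, 3.14].

INTERFACE

Orientations are given as a unit quaternion [x, y, z, w].
In Python, from plant import * gives the robot as it stands.
- The arm moves only by the tool apply_moves, never from a script. Its argument "series" is a list of rows, each an object of numbers: "x", "y", "z": the shift along the tool's x, y, z in units of 80 cm (1.0 is 80 cm); "wx", "wy", "wz": the turn, a rotation vector about the tool's x, y, z in units of pi rad (1.0 is pi rad); "fingers": the opening, from -1 (shut) to 1 (fully open), so that 0 is half open. In form: [{"x": .., "y": .., "z": .., "wx": .., "wy": .., "wz": .., "fingers": ..}, ...]. A call has 1 to 8 rows; each row shifts and turns the pose as measured when the row begins, along the tool's axes as they then stand; what a row does not reach is not made up. A row lasts 1/8 s, in which the tool goes at most 62.5 mm and 10.7 degrees, less where a joint would pass 70% of its speed; a pose out of reach is approached as far as the arm can. A call with a number of a shift or a turn outside -1 to 1 is refused whole. A call with a gripper value outside its range is refused whole. The fingers move at their own pace and stop on an object; "force" is the grip in N (left out, the last holds). Time passes only in rows, so rows that do not move let the fingers close. It gives the time, the measured TCP pose, the force and the opening at its end, in the units of the state.
- get_state(): the state, without advancing time (a new reading comes with each control period).
- snapshot(name): name is "side" or "top"; returns (picture, depth): 384x512x3 uint8, red, green, blue; 384x512 float32, m along the optical axis (not along the pixel's ray), 0 where there is no reading.
- camera_model(name): a dict with "camera_matrix" (3x3 intrinsics, pixels), "dist_coeffs" ([k1, k2, p1, p2, k3] as OpenCV has them; the pictures are not rectified), "world_from_camera" (4x4, takes a point from camera to world coordinates). Camera axes: x right, y up, looking along -z (the intrinsics and any distortion apply to the point x, -y, -z); pixel columns grow to the right and rows downward; lengths in m; the calibration is good to about 2 mm. A picture is of the moment at which its call begins. camera_model takes no time and is no camera call.
- finish_job(): hands the job in, once; it reports no verdict.
The state is a dict: "clock": time; "q": joint angles; "qd": joint speeds; "joint_torque": joint torques, N m; "tool_pos": TCP position; "eef_rot": TCP orientation; "contact_force": force on the tool from outside, world axes, zero at the start; "moment": the same for the moment, N m; "opening": opening from 0.0 (shut) to 1.0 (fully open).
Only numpy, scipy, OpenCV 4.12 (cv2) and the standard library are available. Lean on these libraries where they do the work, as an engineer would, in place of code of your own. Each camera call takes 0.05 s, during which the arm holds its last target. There are 200 camera calls.

TASK

Close up the damper standing in the vice: press the valve cap of the side reservoir and the dust cap on the shaft fully home, flush on their tubes, bearing on the face of the valve cap and not on its valve. Then push the shaft all the way down until its bump rubber meets the seated dust cap. Do not disturb the lamp, the oil bottle, the spray can or the spanner.

Things in the scene. Friction and masses are not known exactly. Their poses are not given: they have to be found in the camera images.
- vise: small blue swivel bench vice, fixed; origin on the bench under the middle of its jaws, +x towards its screw and handle. Jaws 80 wide (y) and 138 long over both (x), tops 85 high; slide bar, screw and cross handle reach x = 180, lower than 75; anvil reaches x = -111
- shock: bicycle rear damper without its spring, clamped upright in the vice, shaft end up, fixed; origin on the bench under the axis of its main tube, z up. Main tube 52 diameter, mouth 205 above the bench, with a 66 diameter black collar 168 to 178 above the bench. Side reservoir tube 46 diameter stands parallel to it, its axis at x = -78, y = 0 of this frame, mouth 190 above the bench; a casting 88 to 122 above the bench joins the two
- dustcap_top (a point): centre of the flat top of the dust cap: a plain aluminium disc 56 diameter, 6 thick, round the shaft (the 14 diameter shaft passes through its centre), above the mouth of the main tube. Fully home its top is 211 above the bench
- dustcap (a joint): how far the dust cap has gone down, m: 0 = 20 mm proud, 0.020 = fully home on the mouth (hard stop). It starts 9 to 20 mm proud, slides straight down without tipping, drags with about 6 N and stays where it is left
- rescap_top (a point): centre of the flat top of the valve cap: a plain aluminium disc 48 diameter, 8 thick, over the reservoir's mouth; the valve stands up from this point. Fully home its top is 198 above the bench
- rescap (a joint): how far the valve cap has gone down, m: 0 = 14 mm proud, 0.014 = fully home (hard stop). It starts 7 to 14 mm proud, slides straight down without tipping, drags with about 8 N and stays where it is left
- valve: brass valve stem, 10 diameter and 18 tall, standing on the centre of the valve cap and moving with it; origin at its foot. Not to be pressed: more than 6 N on it is a fault
- shaft_top (a point): highest point of the shaft's eye, on the axis. The eye is an aluminium roller 36 diameter, 26 long, lying along the damper's y; its centre is 18 below this point. Below it is a ribbed black bump rubber 32 diameter whose underside is 58 below this point, then the bare 14 diameter shaft. Fully down this point is 269 above the bench
- shaft (a joint): how far the shaft has gone down, m: 0 = fully out (bump rubber 72 mm above the seated dust cap), 0.072 = fully down (hard stop, bump rubber on the seated dust cap). It starts at 0 to 0.017, drags with about 8 N and stays where it is left
- lamp: standing spot lamp, loose, 1.6 kg: round black base 100 diameter, thin stem 14 diameter, lamp head within 45 of the axis at heights 280 to 350; origin under the centre of its base
- oil: white oil bottle, loose, 72 diameter, 215 tall, standing; origin under its centre
- spray: grey spray can, loose, 65 diameter, 210 tall, standing; origin under its centre
- spanner: steel spanner, loose, 190 long, lying on the bench along its x; origin under its middle

How it is judged:
On the way, in this order (a step that is already met when the one before it is completed fails the run):
1. the valve cap and the dust cap are both fully home (within 1.5 mm) (value of joint rescap above 0.0125 m and value of joint dustcap above 0.0185 m), for 0.1 s.
2. the shaft is pushed all the way down (within 3 mm) (value of joint shaft above 0.069 m), for 0.1 s.
At the end, for the whole second after the job is handed in: valve cap and dust cap within 1.5 mm of fully home, shaft within 3 mm of fully down (all of step 1 and value of joint shaft above 0.069 m); the robot touches nothing.
It fails at once if the valve pressed with more than 6 N (contact force between anything else and valve above 6 N).
It fails at once if the shaft pushed down by more than 15 mm before both caps are home (distance of shaft_top from where it was at the start of the episode above 0.015 m and (value of joint dustcap below 0.0185 m or value of joint rescap below 0.0125 m)).
It fails at once if the lamp knocked (moved over 30 mm or tipped over 0.3 rad) (distance of lamp from where it was at the start of the episode above 0.03 m or angle between lamp's own z axis and vertical above 0.3 rad).
It fails at once if the oil bottle or the spray can knocked (moved over 30 mm or tipped over 0.3 rad) (distance of any of oil, spray from where it was at the start of the episode above 0.03 m or angle between any of oil, spray's own z axis and vertical above 0.3 rad).
It fails at once if the spanner moved over 30 mm (distance of spanner from where it was at the start of the episode above 0.03 m).
It also fails if it takes over 59 s, if anything falls off the work surface, if the arm or the gripper's body presses on something with over 40 N, if the wrist force passes 120 N, or if a joint passes its speed limit or range.

## Working session

There is one attempt and no reset: what is moved stays moved. The work goes in short steps, Python scripts to look and compute and a tool call to move; the robot and the scene stay as the last step left them, time stands still between calls to the robot, and variables do not carry over. Pictures are saved under pics/ and viewed, about 8 in all and at most 12, crops included, and the job is handed in when it is done.

Besides the shell and the picture viewer there is one more tool, called by a JSON object that holds its "op" and its "data". apply_moves: Moves the arm, as the interface text tells. Its arguments: {"type":"object","properties":{"series":{"type":"array","items":{"type":"object","properties":{"x":{"type":"number"},"y":{"type":"number"},"z":{"type":"number"},"wx":{"type":"number"},"wy":{"type":"number"},"wz":{"type":"number"},"fingers":{"type":"number"}}}},"force":{"type":"number"}},"required":["series"]}

```bash
mkdir -p pics; ls; cat > h.py <<'E'
from plant import *
import numpy as np, cv2
def cloud(name,depth):
    m=camera_model(name);K=np.array(m["camera_matrix"]);D=np.array(m["dist_coeffs"]);T=np.array(m["world_from_camera"])
    v,u=np.mgrid[0:384,0:512]
    p=cv2.undistortPoints(np.stack([u,v],-1).reshape(-1,1,2).astype(float),K,D).reshape(384,512,2)
    P=np.stack([p[...,0]*depth,-p[...,1]*depth,-depth],-1)
    W=P@T[:3,:3].T+T[:3,3]; W[depth==0]=np.nan
    return W
E
python3 - <<'E'
from h import *
s=get_state();print({k:np.round(v,3) for k,v in s.items()})
for n in("side","top"):
    im,d=snapshot(n);cv2.imwrite(f"pics/{n}0.png",im[...,::-1]);np.savez(f"{n}0.npz",im=im,d=d)
    T=np.array(camera_model(n)["world_from_camera"]);print(n,T.round(3).tolist())
im=[cv2.imread(f"pics/{n}0.png") for n in("side","top")]
cv2.imwrite("pics/both.png",cv2.resize(np.vstack(im),None,fx=.78,fy=.78))
E
```

```text
pics
{'clock': np.float64(0.0), 'q': array([ 1.328,  0.69 , -0.195,  1.566,  0.157,  0.903, -0.215]), 'qd': array([-0.002, -0.001, -0.001, -0.   , -0.001, -0.002,  0.   ]), 'joint_torque': array([ 1.0000e-03, -5.2757e+01, -1.2670e+00, -1.5343e+01, -5.3000e-02,
        7.0000e-03,  0.0000e+00]), 'tool_pos': array([ 0.171, -0.601,  0.207]), 'eef_rot': array([ 0.798, -0.603, -0.001, -0.001]), 'contact_force': array([0.561, 0.042, 0.343]), 'moment': array([ 0.011, -0.004, -0.009]), 'opening': np.float64(1.0)}
side [[-0.925, -0.23, 0.304, 0.844], [0.381, -0.579, 0.721, 0.718], [0.01, 0.782, 0.623, 0.759], [0.0, 0.0, 0.0, 1.0]]
top [[-0.019, 0.995, -0.096, 0.458], [-1.0, -0.018, 0.008, 0.061], [0.006, 0.096, 0.995, 1.161], [0.0, 0.0, 0.0, 1.0]]
```

View pics/side0.png

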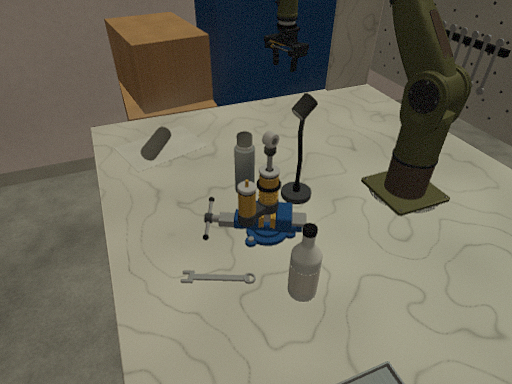

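View pics/top0.png

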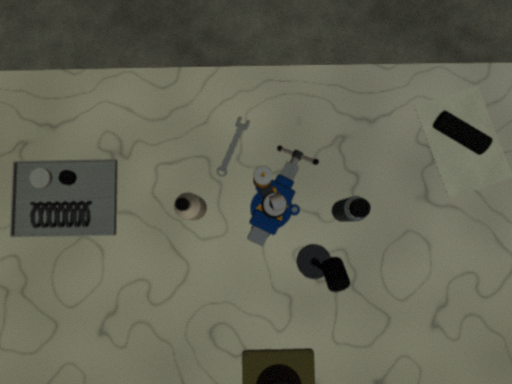

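The side view shows the damper near (268,190), with the reservoir and its valve near (247,190). The top view shows the eye at about (275,203) and the valve cap at about (263,175). The lamp is at (320,262), the spray can at (352,209) and the oil bottle at (190,207).

```bash
python3 - <<'E'
from h import *
for n,(u0,v0,w,h) in {"top":(235,150,140,140),"side":(220,90,110,140)}.items():
    f=np.load(n+"0.npz");W=cloud(n,f["d"]);c=f["im"][v0:v0+h,u0:u0+w,::-1]
    cv2.imwrite(f"pics/{n}crop.png",cv2.resize(np.clip(c*1.3,0,255).astype(np.uint8),None,fx=4,fy=4,interpolation=cv2.INTER_CUBIC))
    Q=W.reshape(-1,3);I=f["im"].reshape(-1,3).astype(int)
    # per-cluster
    m=(Q[:,2]>.15)&(Q[:,0]>.3)&(Q[:,0]<.9)&(abs(Q[:,1])<.35)
    img=m.reshape(384,512).astype(np.uint8)
    k,l,st,ce=cv2.connectedComponentsWithStats(img)
    for i in range(1,k):
        if st[i,4]>8:
            q=W[l==i];print(n,st[i],q.mean(0).round(3),q.min(0).round(3),q.max(0).round(3))
    if n=="top":
        np.set_printoptions(linewidth=250)
        print("z mm top, rows 162-222, cols 250-296")
        print((W[162:222:2,250:296:2,2]*1000).round())
    else:
        print((W[128:200:2,234:284:2,2]*1000).round())
E
```

```text
top [253 166  19  21 309] [0.579 0.04  0.203] [0.558 0.017 0.155] [0.603 0.062 0.225]
top [261 192  26  27 527] [0.503 0.016 0.251] [ 0.475 -0.02   0.168] [0.54  0.043 0.329]
top [175 197  21  19 292] [0.51  0.233 0.187] [0.487 0.213 0.15 ] [0.533 0.259 0.218]
top [343 196  28  26 548] [ 0.494 -0.192  0.191] [ 0.463 -0.224  0.15 ] [ 0.528 -0.167  0.214]
top [320 257  30  36 745] [ 0.352 -0.106  0.329] [ 0.314 -0.135  0.155] [ 0.387 -0.082  0.35 ]
z mm top, rows 162-222, cols 250-296
[[ -3.  -3.  -2.   1.  -3.   1.  -2.   1.   2.  -2.  -1.  -5.  -2.  -3.  -3.  -4.   0.  -2.  43.  48.  42.  47.  50.]
 [ -2.  -3.  -1.  -4.  -3.   0.  -3.  -3.  -5.  -1.  -4.  -1.  -1.  -2.  -4.  -5.   0.   1.  45.  48.  48.  44.  47.]
 [ -1.   1.  -2.  -3.  -1. 201. 207. 201.   2.  -2.  -3.   3.   0.   0.  -2.  -3.  -5.  46.  43.  46.  47.  48.  44.]
 [ -1.  -1.  -4. 205. 203. 206. 205. 203. 203. 204.  -2.   2.  -4.  -3.  -3.   1.  -2.  48.  44.  47.  46.  46.  43.]
 [ -2.  -0.  -3. 207. 205. 205. 206. 203. 201. 204. 202.   1.  -2.   1.  -3.  -2.  43.  44.  43.  46.  46.  44.  46.]
 [ -4.   1. 205. 203. 
[... 7211 characters left out ...]
77. 178. 179. 180. 180. 180. 182. 179. 179. 177. 172.  19.]
 [ -2.  11. 201. 206. 206. 206. 207. 208. 206. 207. 205.   2.  -1. 171. 173. 176. 177. 178. 179. 178. 174. 176. 173.   2.  24.]
 [ -1.  -2. 192. 204. 203. 206. 207. 206. 206. 202. 198.   3.  -1. 159. 164. 169. 171. 172. 174. 170. 171. 161. 151.  -0.  20.]
 [  3.  -2. 188. 191. 196. 199. 199. 199. 200. 195. 191.  -2.  -1. 153. 156. 158. 160. 162. 160. 159. 158. 153. 145.   2.  16.]
 [ -2.  -2. 179. 187. 191. 191. 193. 192. 192. 190. 185.  -0.   2. 143. 147. 153. 154. 155. 154. 152. 153. 147. 136.  -2.  12.]
 [ -1.   1. 173. 179. 186. 187. 187. 187. 186. 182. 180.   0.  -2. 137. 144. 146. 146. 149. 147. 148. 144. 141.  -2.  -1.   5.]]
```

View pics/topcrop.png

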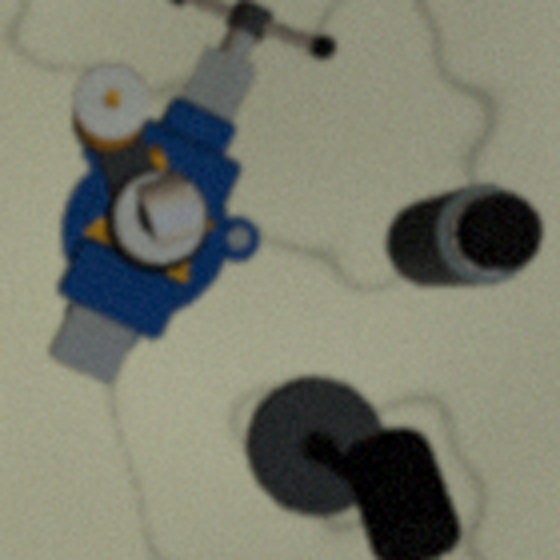

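View pics/sidecrop.png

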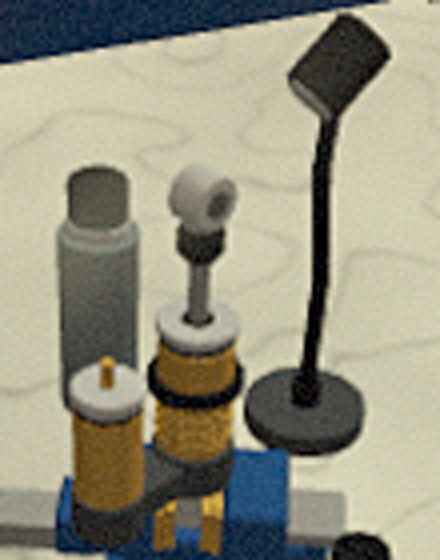

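```bash
python3 - <<'E'
from h import *
from scipy.optimize import least_squares
def circ(P,r):
    # best fit disc: minimise via hull
    h=cv2.convexHull((P*1e4).astype(np.float32)[:,None])
    (c,rr)=cv2.minEnclosingCircle(h); return np.array(c)/1e4,rr/1e4
for n in("side","top"):
    f=np.load(n+"0.npz");W=cloud(n,f["d"]).reshape(-1,3)
    for nm,z,zl,x0,y0,R in(("res",.205,.004,.58,.04,.03),("dust",.2195,.004,.503,.013,.035)):
        m=(abs(W[:,2]-z)<zl)&(np.hypot(W[:,0]-x0,W[:,1]-y0)<R);P=W[m]
        c,r=circ(P[:,:2],0);print(n,nm,m.sum(),"z",np.median(P[:,2]).round(4),"mean",P[:,:2].mean(0).round(4),"circ",c.round(4),r.round(4))
    m=(W[:,2]>.213)&(np.hypot(W[:,0]-.58,W[:,1]-.04)<.015);print(n,"valve",W[m].mean(0).round(4),W[m,2].max().round(4))
    m=(W[:,2]>.29)&(np.hypot(W[:,0]-.503,W[:,1]-.013)<.04);e=W[m];print(n,"eye",e.mean(0).round(4),np.percentile(e[:,2],[95,99]).round(4),e.min(0).round(3),e.max(0).round(3))
    m=(W[:,2]>.21)&(np.hypot(W[:,0]-.36,W[:,1]+.1)<.1);e=W[m];print(n,"lamp",e.min(0).round(3),e.max(0).round(3))
    m=(W[:,2]>.225)&(W[:,2]<.262)&(np.hypot(W[:,0]-.503,W[:,1]-.013)<.04);print(n,"shaft",W[m].mean(0).round(4))
E
```

```text
Traceback (most recent call last):
AttributeError: 'float' object has no attribute 'round'
```

{"op": "apply_moves", "data": {"series": [{"z": -0.078,"fingers": -0.4},{"z": -0.078},{"z": -0.078},{"z": -0.078}]}}

```text
schema error: expected keys x, y, z, wx, wy, wz, fingers
```

```bash
python3 - <<'E'
from h import *
def circ(P):
    c,rr=cv2.minEnclosingCircle((P*1e4).astype(np.float32)[:,None]); return np.array(c)/1e4,rr/1e4
for n in("side","top"):
    f=np.load(n+"0.npz");W=cloud(n,f["d"]).reshape(-1,3)
    for nm,z,zl,x0,y0,R in(("res",.205,.004,.58,.04,.03),("dust",.2195,.004,.503,.013,.035)):
        m=(abs(W[:,2]-z)<zl)&(np.hypot(W[:,0]-x0,W[:,1]-y0)<R);P=W[m]
        c,r=circ(P[:,:2]);print(n,nm,m.sum(),"z",np.median(P[:,2]),"mean",P[:,:2].mean(0).round(4),"circ",c.round(4),r)
    m=(W[:,2]>.213)&(np.hypot(W[:,0]-.58,W[:,1]-.04)<.015);print(n,"valve",W[m].mean(0).round(4),W[m,2].max())
    m=(W[:,2]>.29)&(np.hypot(W[:,0]-.503,W[:,1]-.013)<.04);e=W[m];print(n,"eye",e.mean(0).round(4),np.percentile(e[:,2],[95,99]).round(4),e.min(0).round(3),e.max(0).round(3))
    m=(W[:,2]>.21)&(np.hypot(W[:,0]-.36,W[:,1]+.1)<.1);e=W[m];print(n,"lamp",e.min(0).round(3),e.max(0).round(3))
    m=(W[:,2]>.225)&(W[:,2]<.262)&(np.hypot(W[:,0]-.503,W[:,1]-.013)<.04);print(n,"shaft",W[m].mean(0).round(4))
E
```

```text
side res 172 z 0.206108970409851 mean [0.5833 0.0437] circ [0.5823 0.0403] 0.024038774108886718
side dust 198 z 0.22045049127236455 mean [0.5112 0.0171] circ [0.5084 0.0117] 0.028118115234375
side valve [0.5822 0.0406 0.22  ] 0.22491219986213984
side eye [0.5118 0.0181 0.3141] [0.3285 0.3296] [ 0.489 -0.004  0.29 ] [0.529 0.03  0.33 ]
side lamp [ 0.32  -0.126  0.21 ] [ 0.387 -0.082  0.353]
side shaft [0.51   0.015  0.2431]
top res 260 z 0.20430083732028687 mean [0.5802 0.0393] circ [0.5804 0.0389] 0.023728427124023437
top dust 197 z 0.21899770323294832 mean [0.5023 0.0167] circ [0.5075 0.0118] 0.02771295166015625
top valve [0.5802 0.039  0.221 ] 0.2248979163282424
top eye [0.5069 0.0123 0.3211] [0.3267 0.3278] [ 0.488 -0.004  0.296] [0.526 0.028 0.329]
top lamp [ 0.314 -0.135  0.298] [ 0.387 -0.082  0.35 ]
top shaft [nan nan nan]<stdin>:12: RuntimeWarning: Mean of empty slice.
  ret = um.true_divide(
```

{"op": "apply_moves", "data": {"series": [{"x": 0,"y": 0,"z": -0.078,"wx": 0,"wy": 0,"wz": 0,"fingers": -0.4},{"x": 0,"y": 0,"z": -0.078,"wx": 0,"wy": 0,"wz": 0,"fingers": -0.4},{"x": 0,"y": 0,"z": -0.078,"wx": 0,"wy": 0,"wz": 0,"fingers": -0.4},{"x": 0,"y": 0,"z": -0.078,"wx": 0,"wy": 0,"wz": 0,"fingers": -0.4}]}}

```text
clock: 0.6
tool_pos: [0.1693, -0.5981, 0.4546]
eef_rot: [0.798, -0.602, -0.008, -0.005]
contact_force: [-0.2, -0.7, 1.0]
opening: 0.574
```

{"op": "apply_moves", "data": {"series": [{"x": -0.048,"y": -0.055,"z": 0,"wx": 0,"wy": 0,"wz": 0,"fingers": -0.4},{"x": -0.048,"y": -0.055,"z": 0,"wx": 0,"wy": 0,"wz": 0,"fingers": -0.4},{"x": -0.048,"y": -0.055,"z": 0,"wx": 0,"wy": 0,"wz": 0,"fingers": -0.4},{"x": -0.048,"y": -0.055,"z": 0,"wx": 0,"wy": 0,"wz": 0,"fingers": -0.4},{"x": -0.048,"y": -0.055,"z": 0,"wx": 0,"wy": 0,"wz": 0,"fingers": -0.4},{"x": -0.048,"y": -0.055,"z": 0,"wx": 0,"wy": 0,"wz": 0,"fingers": -0.4},{"x": -0.048,"y": -0.055,"z": 0,"wx": 0,"wy": 0,"wz": 0,"fingers": -0.4},{"x": -0.048,"y": -0.055,"z": 0,"wx": 0,"wy": 0,"wz": 0,"fingers": -0.4}]}}

```text
clock: 1.6
tool_pos: [0.4302, -0.2022, 0.4606]
eef_rot: [0.795, -0.607, -0.003, -0.001]
contact_force: [0.5, -1.3, -0.5]
opening: 0.301
```

```bash
cat >> h.py <<'E'
from scipy.spatial.transform import Rotation as Ro
def plan(target,R=None):
    s=get_state();C=Ro.from_quat(s["eef_rot"]);d=C.inv().apply(np.array(target)-s["tool_pos"])/.8
    print("clock",s["clock"],"pos",s["tool_pos"].round(4),"q",s["q"].round(2),"F",s["contact_force"].round(1),"op",round(float(s["opening"]),3))
    print("shift",d.round(4),"rows>=",round(np.linalg.norm(d)*.8/.0625,1))
    if R is not None:
        w=(C.inv()*R).as_rotvec();print("turn",(w/np.pi).round(4),"rows>=",round(np.degrees(np.linalg.norm(w))/10.7,1))
def frame(zdir,xdir):
    z=np.array(zdir,float);z/=np.linalg.norm(z);x=np.array(xdir,float);x-=z*(x@z);x/=np.linalg.norm(x)
    return Ro.from_matrix(np.stack([x,np.cross(z,x),z],1))
RES=np.array([.5813,.0396]);MAIN=np.array([.508,.0118])
a=np.radians(20.8);DOWN=frame([0,0,-1],[np.sin(a),-np.cos(a),0])
E
python3 -c "
from h import *
plan([*RES,.454],DOWN)"
```

```text
clock 1.6 pos [ 0.4302 -0.2022  0.4606] q [ 0.62  0.27 -0.38  1.53  0.1   1.37 -1.07] F [ 0.5 -1.3 -0.5] op 0.301
shift [-0.2419 -0.2618  0.0092] rows>= 4.6
turn [ 0.0005  0.0019 -0.0308] rows>= 0.5
```

{"op": "apply_moves", "data": {"series": [{"x": -0.048,"y": -0.052,"z": 0,"wx": 0,"wy": 0,"wz": -0.031,"fingers": -0.4},{"x": -0.048,"y": -0.053,"z": 0,"wx": 0,"wy": 0,"wz": 0,"fingers": -0.4},{"x": -0.048,"y": -0.053,"z": 0,"wx": 0,"wy": 0,"wz": 0,"fingers": -0.4},{"x": -0.048,"y": -0.053,"z": 0,"wx": 0,"wy": 0,"wz": 0,"fingers": -0.4},{"x": -0.044,"y": -0.05,"z": 0,"wx": 0,"wy": 0,"wz": 0,"fingers": -0.4},{"x": 0,"y": 0,"z": 0,"wx": 0,"wy": 0,"wz": 0,"fingers": -0.4}]}}

```text
clock: 2.35
tool_pos: [0.5649, 0.0591, 0.4581]
eef_rot: [0.826, -0.563, -0.006, -0.0]
contact_force: [-0.1, 0.4, 0.2]
opening: 0.301
```

```bash
python3 -c "
from h import *
plan([*RES,.24],DOWN)"
```

```text
clock 2.35 pos [0.5649 0.0591 0.4581] q [ 0.09  0.44 -0.48  1.28  0.19  1.47 -1.56] F [-0.1  0.4  0.2] op 0.301
shift [ 0.0328 -0.0118  0.2722] rows>= 3.5
turn [0.0019 0.003  0.0035] rows>= 0.1
```

{"op": "apply_moves", "data": {"series": [{"x": 0.033,"y": -0.012,"z": 0,"wx": 0.002,"wy": 0.003,"wz": 0.0035,"fingers": -0.4},{"x": 0,"y": 0,"z": 0.07,"wx": 0,"wy": 0,"wz": 0,"fingers": -0.4},{"x": 0,"y": 0,"z": 0.07,"wx": 0,"wy": 0,"wz": 0,"fingers": -0.4},{"x": 0,"y": 0,"z": 0.07,"wx": 0,"wy": 0,"wz": 0,"fingers": -0.4},{"x": 0,"y": 0,"z": 0,"wx": 0,"wy": 0,"wz": 0,"fingers": -0.4}]}}

```text
clock: 2.98
tool_pos: [0.5834, 0.0319, 0.2854]
eef_rot: [0.822, -0.57, 0.001, 0.002]
contact_force: [-0.0, -0.3, 0.3]
opening: 0.3
```

```bash
python3 -c "
from h import *
plan([*RES,.215],DOWN)
im,_=snapshot('side');cv2.imwrite('pics/s2.png',cv2.resize(im[40:230,180:400,::-1],None,fx=3,fy=3,interpolation=cv2.INTER_CUBIC))"
```

```text
clock 2.975 pos [0.5834 0.0319 0.2854] q [ 0.12  0.57 -0.45  1.58  0.28  1.05 -1.61] F [-0.  -0.3  0.3] op 0.3
shift [-0.0103 -0.001   0.088 ] rows>= 1.1
turn [ 0.0003 -0.0013 -0.0015] rows>= 0.0
```

View pics/s2.png

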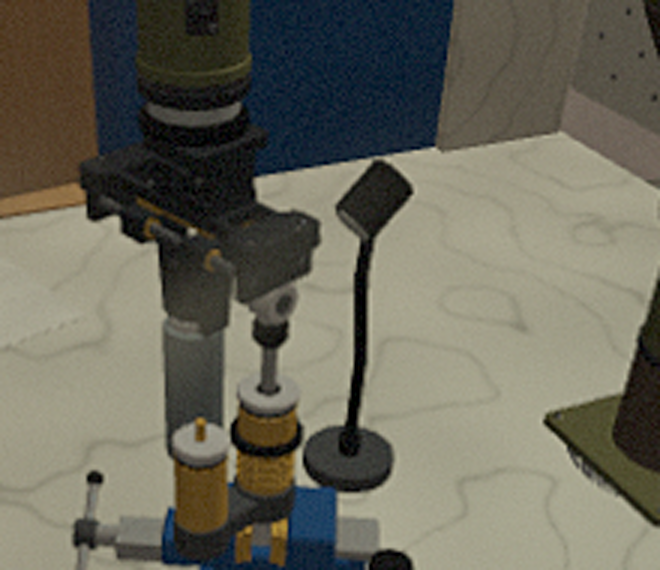

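The picture shows the gripper above the reservoir with its wide axis square to the line between the tubes. The eye is at (277,305), clear of the body. I'll correct sideways, then go down.

{"op": "apply_moves", "data": {"series": [{"x": -0.01,"y": -0.001,"z": 0.02,"wx": 0,"wy": -0.001,"wz": -0.001,"fingers": -0.4},{"x": 0,"y": 0,"z": 0.02,"wx": 0,"wy": 0,"wz": 0,"fingers": -0.4},{"x": 0,"y": 0,"z": 0,"wx": 0,"wy": 0,"wz": 0,"fingers": -0.4}]}}

```text
clock: 3.4
tool_pos: [0.5875, 0.0415, 0.2599]
eef_rot: [0.822, -0.569, 0.006, -0.005]
contact_force: [-0.3, 0.4, 0.2]
opening: 0.299
```

```bash
python3 -c "
from h import *
plan([*RES,.205],DOWN)"
```

```text
clock 3.4 pos [0.5875 0.0415 0.2599] q [ 0.11  0.6  -0.44  1.62  0.3   0.97 -1.64] F [-0.3  0.4  0.2] op 0.299
shift [-0.0008  0.0091  0.0685] rows>= 0.9
turn [-0.0049 -0.0013 -0.0009] rows>= 0.1
```

{"op": "apply_moves", "data": {"series": [{"x": -0.001,"y": 0.009,"z": 0.01,"wx": -0.005,"wy": -0.001,"wz": -0.001,"fingers": -0.4},{"x": 0,"y": 0,"z": 0,"wx": 0,"wy": 0,"wz": 0,"fingers": -0.4}]}}

```text
clock: 3.65
tool_pos: [0.5807, 0.0397, 0.2521]
eef_rot: [0.823, -0.568, 0.0, 0.0]
contact_force: [0.8, 0.4, 0.8]
opening: 0.297
```

```bash
python3 -c "
from h import *
plan([*RES,.205],DOWN)"
```

```text
clock 3.65 pos [0.5807 0.0397 0.2521] q [ 0.11  0.6  -0.44  1.64  0.3   0.97 -1.64] F [0.8 0.4 0.8] op 0.297
shift [ 0.0004 -0.0006  0.0589] rows>= 0.8
turn [-0.     -0.0003  0.0002] rows>= 0.0
```

{"op": "apply_moves", "data": {"series": [{"x": 0,"y": 0,"z": 0.025,"wx": 0,"wy": 0,"wz": 0,"fingers": -0.4},{"x": 0,"y": 0,"z": 0.025,"wx": 0,"wy": 0,"wz": 0,"fingers": -0.4},{"x": 0,"y": 0,"z": 0,"wx": 0,"wy": 0,"wz": 0,"fingers": -0.4}]}}

```text
clock: 4.03
tool_pos: [0.5821, 0.0398, 0.2126]
eef_rot: [0.823, -0.568, 0.002, -0.001]
contact_force: [-0.5, -0.2, 0.7]
opening: 0.295
```

```bash
python3 -c "
from h import *
plan([*RES,.198],DOWN)"
```

```text
clock 4.025 pos [0.5821 0.0398 0.2126] q [ 0.1   0.65 -0.42  1.69  0.33  0.87 -1.67] F [-0.5 -0.2  0.7] op 0.295
shift [-0.0002  0.001   0.0182] rows>= 0.2
turn [-0.0011 -0.0006  0.    ] rows>= 0.0
```

{"op": "apply_moves", "data": {"series": [{"x": 0,"y": 0.001,"z": 0.008,"wx": -0.001,"wy": 0,"wz": 0,"fingers": -0.4},{"x": 0,"y": 0,"z": 0.006,"wx": 0,"wy": 0,"wz": 0,"fingers": -0.4},{"x": 0,"y": 0,"z": 0.005,"wx": 0,"wy": 0,"wz": 0,"fingers": -0.4}]}}

```text
clock: 4.4
tool_pos: [0.5829, 0.0398, 0.1987]
eef_rot: [0.823, -0.568, 0.002, -0.001]
contact_force: [0.1, 0.6, -0.1]
opening: 0.304
```

{"op": "apply_moves", "data": {"series": [{"x": 0,"y": 0,"z": 0.004,"wx": 0,"wy": 0,"wz": 0,"fingers": -0.4},{"x": 0,"y": 0,"z": 0.004,"wx": 0,"wy": 0,"wz": 0,"fingers": -0.4}]}}

```text
clock: 4.65
tool_pos: [0.5831, 0.0398, 0.1922]
eef_rot: [0.823, -0.568, 0.002, -0.001]
contact_force: [0.0, -0.1, 0.1]
opening: 0.295
```

```bash
python3 -c "
from h import *
plan([*RES,.198],DOWN)
o=[]
for n,(u,v) in dict(side=(200,100),top=(210,130)).items():
    im,_=snapshot(n);o.append(cv2.resize(im[v:v+120,u:u+100,::-1],None,fx=4,fy=4,interpolation=cv2.INTER_CUBIC))
cv2.imwrite('pics/s3.png',np.clip(np.hstack(o)*1.4,0,255))"
```

```text
clock 4.65 pos [0.5831 0.0398 0.1922] q [ 0.09  0.67 -0.41  1.71  0.35  0.83 -1.68] F [ 0.  -0.1  0.1] op 0.295
shift [-0.0005  0.0022 -0.0073] rows>= 0.1
turn [-0.0014 -0.0009 -0.0001] rows>= 0.0[ WARN:0@1.926] global loadsave.cpp:1063 imwrite_ Unsupported depth image for selected encoder is fallbacked to CV_8U.
```

View pics/s3.png

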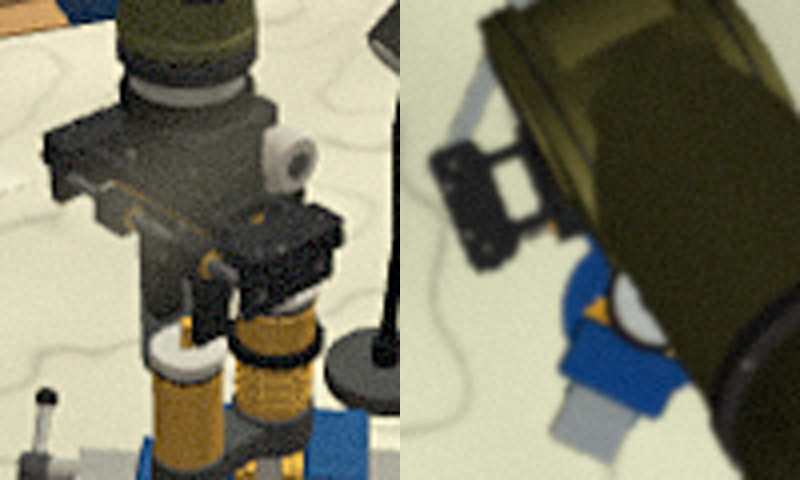

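```bash
python3 -c "
from h import *
np.set_printoptions(linewidth=250)
im,d=snapshot('side');W=cloud('side',d)
for k in range(3):
    print('xyz'[k]);print((W[164:196:2,236:266:2,k]*1000).round())
print('cap z',np.nanmedian(W[186:192,240:247,2]))
"
```

```text
x
[[601. 599. 594. 605. 604. 601. 598. 594. 590. 583. 577. 587. 585. 581. 578.]
 [600. 598. 595. 606. 604. 602. 598. 594. 589. 586. 577. 587. 586. 584. 580.]
 [602. 598. 596. 589. 604. 601. 599. 594. 589. 588. 585. 581. 586. 583. 580.]
 [601. 599. 595. 589. 583. 502. 599. 595. 581. 581. 585. 584. 585. 584. 581.]
 [601. 597. 595. 590. 584. 503. 585. 584. 582. 576. 569. 563. 586. 583. 580.]
 [528. 599. 595. 590. 584. 504. 585. 583. 582. 575. 569. 563. 585. 582. 577.]
 [528. 599. 596. 590. 584. 503. 496. 583. 581. 575. 568. 424. 585. 583. 577.]
 [528. 599. 596. 590. 584. 503. 585. 584. 581. 575. 568. 428. 585. 583. 576.]
 [527. 524. 596. 516. 510. 582. 584. 584. 580. 573. 569. 529. 534. 582. 529.]
 [529. 525. 520. 586. 580. 584. 586. 583. 579. 574. 567. 532. 533. 531. 528.]
 [528. 525. 593. 588. 584. 584. 585. 583. 580. 573. 567. 537. 533. 531. 529.]
 [527. 601. 596. 592. 587. 584. 580. 584. 580. 565. 559. 541. 535. 531. 528.]
 [528. 603. 599. 595. 589. 586. 581. 576. 571. 566. 561. 540. 539. 534. 529.]
 [527. 604. 602. 598. 593. 588. 584. 579. 575. 569. 460. 454. 538. 535. 532.]
 [527.
[... 2218 characters left out ...]
72. 245. 251. 254. 252. 247.   0. 294. 296. 292.]
 [ 51.  58. 224.  65.  66. 224. 238. 246. 247. 243. 243. 177. 195. 290. 203.]
 [ 46.  51.  54. 206. 205. 222. 235. 238. 239. 238. 234. 177. 187. 192. 196.]
 [ 35.  43. 206. 206. 207. 217. 228. 233. 235. 230. 227. 179. 181. 186. 191.]
 [ 25. 207. 205. 208. 206. 210. 211. 228. 230. 208. 205. 180. 178. 180. 183.]
 [ 19. 205. 207. 207. 205. 208. 207. 207. 206. 204. 203. 173. 179. 180. 179.]
 [  8. 201. 207. 207. 206. 207. 206. 206. 207. 205.  -2.  -2. 172. 175. 177.]
 [ -1. 191. 202. 204.  nan 207. 204. 205. 204. 201.   0.   0. 158. 162. 170.]
 [ -1. 188. 192. 196. 198. 199. 202. 199. 196. 191.  -1.   2. 153. 155. 157.]]
cap z 0.20633510526477994
```

Picture and depth agree that the fingertips are still about 20 mm above the cap: tips at z≈0.226, cap at 0.206, valve free between the fingers. The reported TCP height seems to be about 33 mm low, so I'll go down in small steps on force.

{"op": "apply_moves", "data": {"series": [{"x": 0,"y": 0.002,"z": 0.006,"wx": -0.001,"wy": -0.001,"wz": 0,"fingers": -0.4},{"x": 0,"y": 0,"z": 0.006,"wx": 0,"wy": 0,"wz": 0,"fingers": -0.4},{"x": 0,"y": 0,"z": 0.005,"wx": 0,"wy": 0,"wz": 0,"fingers": -0.4}]}}

```text
clock: 5.18
tool_pos: [0.5816, 0.0392, 0.178]
eef_rot: [0.823, -0.568, 0.0, -0.001]
contact_force: [1.0, 0.1, -0.1]
opening: 0.3
```

```bash
python3 -c "
from h import *
plan([*RES,.165],DOWN)
im,d=snapshot('side');W=cloud('side',d)
m=im.max(2)<70
Q=W.reshape(-1,3);P=Q[m.ravel()&(np.hypot(Q[:,0]-.575,Q[:,1]-.065)<.022)]
print('finger low z',np.percentile(P[:,2],[0,2,5]).round(4), len(P))
print('cap z',np.nanmedian(W[187:192,242:250,2]))
cv2.imwrite('pics/s4.png',cv2.resize(im[130:220,210:310,::-1],None,fx=5,fy=5,interpolation=cv2.INTER_CUBIC))
"
```

```text
clock 5.175 pos [0.5816 0.0392 0.178 ] q [ 0.09  0.69 -0.4   1.72  0.36  0.8  -1.69] F [ 1.   0.1 -0.1] op 0.3
shift [-0.0006  0.0002  0.0162] rows>= 0.2
turn [-0.0004  0.0002 -0.0002] rows>= 0.0
finger low z [0.006  0.1013 0.1208] 2372
cap z 0.2064606502978451
```

{"op": "apply_moves", "data": {"series": [{"x": 0,"y": 0,"z": 0.005,"wx": 0,"wy": 0,"wz": 0,"fingers": -0.4},{"x": 0,"y": 0,"z": 0.004,"wx": 0,"wy": 0,"wz": 0,"fingers": -0.4}]}}

```text
clock: 5.48
tool_pos: [0.5817, 0.0392, 0.1712]
eef_rot: [0.823, -0.568, 0.0, -0.001]
contact_force: [-1.8, -0.4, 7.4]
opening: 0.302
```

View pics/s4.png

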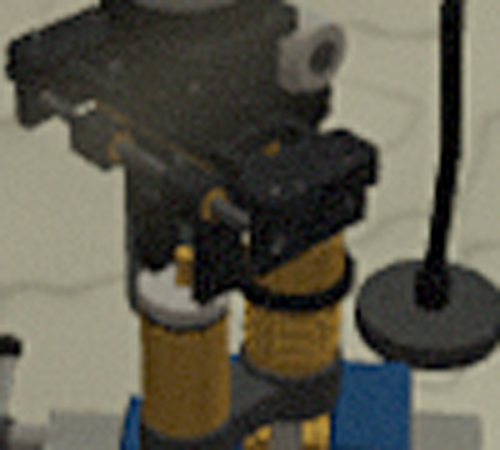

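Contact with the cap face came at tool z ≈ 0.171 with 7 N, and the valve stands clear between the fingers. Next I press it home.

{"op": "apply_moves", "data": {"series": [{"x": 0,"y": 0,"z": 0.005,"wx": 0,"wy": 0,"wz": 0,"fingers": -0.4},{"x": 0,"y": 0,"z": 0.005,"wx": 0,"wy": 0,"wz": 0,"fingers": -0.4},{"x": 0,"y": 0,"z": 0.004,"wx": 0,"wy": 0,"wz": 0,"fingers": -0.4}]}}

```text
clock: 5.85
tool_pos: [0.5819, 0.0391, 0.1677]
eef_rot: [0.823, -0.568, 0.003, -0.0]
contact_force: [-6.9, -2.0, 23.4]
opening: 0.299
```

{"op": "apply_moves", "data": {"series": [{"x": 0,"y": 0,"z": 0.004,"wx": 0,"wy": 0,"wz": 0,"fingers": -0.4}]}}

```text
clock: 5.98
tool_pos: [0.5819, 0.0391, 0.1677]
eef_rot: [0.823, -0.569, 0.004, -0.001]
contact_force: [-6.3, -2.7, 23.4]
opening: 0.3
```

```bash
python3 -c "
from h import *
plan([*RES,.165],DOWN);print(get_state()['moment'].round(2))
np.set_printoptions(linewidth=250)
im,d=snapshot('side');W=cloud('side',d)
print((W[150:206:2,228:280:2,2]*1000).round());print((W[150:206:2,228:280:2,0]*1000).round())
cv2.imwrite('pics/s5.png',cv2.resize(cv2.convertScaleAbs(im[125:215,205:305,::-1],alpha=1.7),None,fx=6,fy=6,interpolation=cv2.INTER_CUBIC))
"
```

```text
clock 5.975 pos [0.5819 0.0391 0.1677] q [ 0.08  0.7  -0.39  1.74  0.37  0.77 -1.71] F [-6.3 -2.7 23.4] op 0.3
shift [-0.0009  0.0005  0.0033] rows>= 0.0
turn [-0.0017 -0.0018 -0.0006] rows>= 0.0
[-0.28  1.62  0.02]
[[303. 305. 306. 268. 318. 320. 323. 325. 329. 328. 344. 344. 339. 338. 335. 332. 330. 329. 325. 283. 288. 288. 288. 286.  -0.  -1.]
 [296. 301. 306. 305. 311. 314. 319. 319. 325. 324. 329. 329. 332. 333. 331. 328. 327. 323. 321. 279. 283. 283. 281. 280. 275.   2.]
 [  0. 290. 299. 301. 306. 310. 313. 315.  nan 317. 321. 325. 328. 327. 326. 322. 319. 318. 314. 313. 277. 277. 276. 276.   1.   0.]
 [286. 288. 288. 296. 301. 304. 308. 310. 313. 313. 317. 319. 323. 322. 320. 315. 314. 314. 310. 308. 268. 269. 267.  -1.   2.   2.]
 [287. 286. 287. 286. 290. 298. 301. 305. 307. 309. 312. 315. 316. 317. 314. 312. 310. 306. 305. 306. 306. 260. 259.  -0.  -3.   1.]
 [286. 286. 286. 286. 283. 280. 297. 298. 304. 306. 307. 311. 316. 312. 309. 307. 305. 308. 305. 302. 304. 304. 305.  -2. 305. 306.]
 [279. 283. 282. 281. 278. 275. 272. 270. 297. 299. 304. 306. 309. 306. 306. 306. 304.
[... 5865 characters left out ...]
24. 520. 515. 509. 504. 496. 486.]
 [559. 554. 548. 541. 534. 603. 603. 599. 596. 592. 587. 581. 577. 568. 475. 468. 532. 530. 528. 524. 520. 515. 508. 502. 496. 484.]
 [562. 557. 551. 545. 539. 603. 602. 600. 596. 591. 586. 581. 575. 569. 478. 471. 534. 533. 527. 524. 519. 514. 510. 502. 496. 410.]
 [567. 560. 554. 547. 542. 604. 602. 600. 595. 591. 586. 581. 575. 569. 482. 534. 534. 532. 528. 524. 520. 515. 508. 502. 494. 484.]
 [569. 564. 557. 551. 546. 604. 602. 599. 596. 592. 587. 580. 575. 569. 526. 537. 533. 531. 529. 523. 519. 514. 509. 502. 493. 487.]
 [573. 567. 561. 555. 549. 543. 602. 599. 595. 591. 586. 581. 575. 569. 544. 540. 535. 532. 527. 523. 519. 512. 507. 501. 494. 487.]]
```

View pics/s5.png

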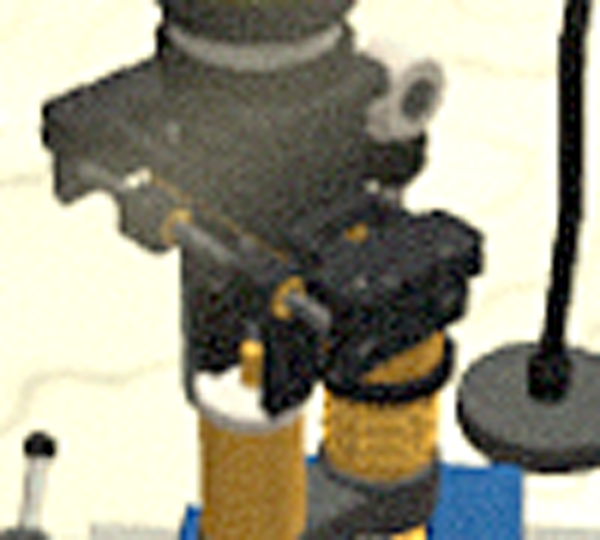

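The valve cap is home: its surface reads 0.199 in the side camera, down from 0.206, with 23 N at the stop. The valve is clear between the fingers. I'll back straight up.

{"op": "apply_moves", "data": {"series": [{"x": 0,"y": 0,"z": -0.03,"wx": 0,"wy": 0,"wz": 0,"fingers": -0.4},{"x": 0,"y": 0,"z": -0.05,"wx": 0,"wy": 0,"wz": 0,"fingers": -0.4},{"x": 0,"y": 0,"z": -0.07,"wx": 0,"wy": 0,"wz": 0,"fingers": -0.4},{"x": 0,"y": 0,"z": -0.07,"wx": 0,"wy": 0,"wz": 0,"fingers": -0.4},{"x": 0,"y": 0,"z": -0.07,"wx": 0,"wy": 0,"wz": 0,"fingers": -0.4},{"x": 0,"y": 0,"z": -0.04,"wx": 0,"wy": 0,"wz": 0,"fingers": -0.4}]}}

```text
clock: 6.78
tool_pos: [0.5785, 0.0397, 0.4376]
eef_rot: [0.823, -0.568, 0.002, 0.001]
contact_force: [-0.2, 0.2, -0.4]
opening: 0.303
```

```bash
cat >> h.py <<'E'
def tilt(az,th):
    h=np.array([np.cos(np.radians(az)),np.sin(np.radians(az)),0]);t=np.radians(th)
    return frame(-h*np.sin(t)-np.array([0,0,np.cos(t)]),[-h[1]*-1,-h[0],0] ),h
E
python3 -c "
from h import *
R,h=tilt(112,50);print(R.as_matrix().round(2).tolist())
plan([*(MAIN+h[:2]*.03),.36],R)"
```

```text
[[0.93, 0.24, 0.29], [0.37, -0.6, -0.71], [-0.0, 0.77, -0.64]]
clock 6.775 pos [0.5785 0.0397 0.4376] q [ 0.12  0.46 -0.47  1.3   0.21  1.42 -1.55] F [-0.2  0.2 -0.4] op 0.303
shift [-0.0365  0.0956  0.0968] rows>= 1.8
turn [-0.214   0.2185 -0.472 ] rows>= 9.5
```

{"op": "apply_moves", "data": {"series": [{"x": 0,"y": 0,"z": 0,"wx": -0.0214,"wy": 0.0218,"wz": -0.047,"fingers": -0.4},{"x": 0,"y": 0,"z": 0,"wx": -0.0214,"wy": 0.0218,"wz": -0.047,"fingers": -0.4},{"x": 0,"y": 0,"z": 0,"wx": -0.0214,"wy": 0.0218,"wz": -0.047,"fingers": -0.4},{"x": 0,"y": 0,"z": 0,"wx": -0.0214,"wy": 0.0218,"wz": -0.047,"fingers": -0.4},{"x": 0,"y": 0,"z": 0,"wx": -0.0214,"wy": 0.0218,"wz": -0.047,"fingers": -0.4},{"x": 0,"y": 0,"z": 0,"wx": -0.0214,"wy": 0.0218,"wz": -0.047,"fingers": -0.4},{"x": 0,"y": 0,"z": 0,"wx": -0.0214,"wy": 0.0218,"wz": -0.047,"fingers": -0.4},{"x": 0,"y": 0,"z": 0,"wx": -0.0214,"wy": 0.0218,"wz": -0.047,"fingers": -0.4}]}}

```text
clock: 7.78
tool_pos: [0.5819, 0.0388, 0.4405]
eef_rot: [0.931, 0.03, 0.073, 0.357]
contact_force: [-0.1, -0.7, -0.0]
opening: 0.299
```

```bash
python3 -c "
from h import *
R,h=tilt(112,50)
plan([*(MAIN+h[:2]*.08),.44],R)"
```

```text
clock 7.775 pos [0.5819 0.0388 0.4405] q [-0.24  0.55 -0.57  1.45  0.9   1.69 -0.85] F [-0.1 -0.7 -0. ] op 0.299
shift [-0.122  -0.0447 -0.0588] rows>= 1.8
turn [-0.0371  0.0382 -0.0868] rows>= 1.7
```

{"op": "apply_moves", "data": {"series": [{"x": -0.06,"y": -0.02,"z": -0.03,"wx": -0.0186,"wy": 0.019,"wz": -0.0434,"fingers": -0.4},{"x": -0.06,"y": -0.02,"z": -0.03,"wx": -0.0186,"wy": 0.019,"wz": -0.0434,"fingers": -0.4},{"x": 0,"y": 0,"z": 0,"wx": 0,"wy": 0,"wz": 0,"fingers": -0.4}]}}

```text
clock: 8.15
tool_pos: [0.4732, 0.0792, 0.4416]
eef_rot: [0.887, 0.182, 0.08, 0.416]
contact_force: [0.4, 0.2, 0.1]
opening: 0.301
```

```bash
python3 -c "
from h import *
R,h=tilt(112,50)
plan([*(MAIN+h[:2]*.06),.32],R)
np.set_printoptions(linewidth=250)
o=[]
for n,(u,v) in dict(side=(180,30),top=(190,100)).items():
    im,d=snapshot(n);np.savez(n+'1.npz',im=im,d=d);o.append(cv2.resize(cv2.convertScaleAbs(im[v:v+180,u:u+130,::-1],alpha=1.6),None,fx=3,fy=3,interpolation=cv2.INTER_CUBIC))
cv2.imwrite('pics/s6.png',np.hstack(o))"
```

```text
clock 8.15 pos [0.4732 0.0792 0.4416] q [-0.39  0.44 -0.66  1.78  0.9   1.7  -0.9 ] F [0.4 0.2 0.1] op 0.301
shift [ 0.0098 -0.1042  0.1123] rows>= 2.0
turn [ 0.0011 -0.002   0.0054] rows>= 0.1
```

View pics/s6.png

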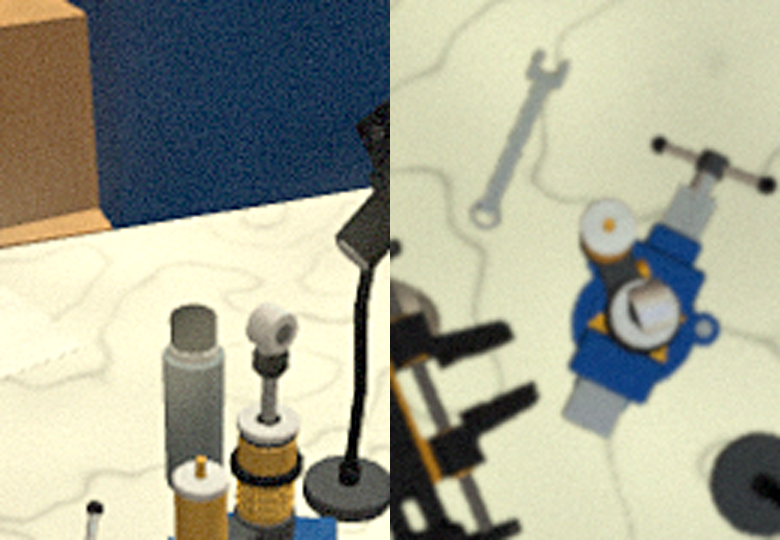

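The top picture shows the tilted gripper's two fingertips at about full-frame (230,209) and (238,230), coming from +y. Next I compare their measured position with the reported TCP.

```bash
python3 -c "
from h import *
f=np.load('top1.npz');W=cloud('top',f['d']);Q=W.reshape(-1,3)
p=np.array([.4732,.0792,.4416]);C=Ro.from_quat([0.887,0.182,0.08,0.416])
L=C.inv().apply(Q-p)
m=(Q[:,2]>.36)&(abs(L[:,0])<.05)&(abs(L[:,2])<.06)&(abs(L[:,1])<.06)
L=L[m]
for s in(-1,1):
    l=L[(L[:,0]*s>0)];print(s,len(l),'z',np.percentile(l[:,2],[90,97,100]).round(4),'tips x,y',l[l[:,2]>l[:,2].max()-.012].min(0).round(4),l[l[:,2]>l[:,2].max()-.012].max(0).round(4))
print('tip world',(C.apply(L[L[:,2]>L[:,2].max()-.006])+p).mean(0))
"
```

```text
-1 115 z [-0.0341 -0.0319 -0.031 ] tips x,y [-0.0249  0.0027 -0.0429] [-0.0114  0.0111 -0.031 ]
1 124 z [-0.0348 -0.0321 -0.0307] tips x,y [ 0.0151 -0.0083 -0.0427] [ 0.0288  0.0113 -0.0307]
tip world [0.46595683 0.098367   0.46975193]
```

The bias lies along the tool axis: the real tips are about 30 mm behind the reported TCP. I'll plan with the real tip from here on.

```bash
cat >> h.py <<'E'
def tip(d,z,az=112,th=50):
    R,h=tilt(az,th);T=np.array([*(MAIN+h[:2]*d),z]);plan(T+.030*R.as_matrix()[:,2],R)
E
python3 -c "
from h import *
tip(.065,.30)"
```

```text
clock 8.25 pos [0.4767 0.0777 0.4422] q [-0.39  0.45 -0.65  1.77  0.9   1.7  -0.9 ] F [ 0.4 -0.8  0.2] op 0.298
shift [ 0.0059 -0.1301  0.159 ] rows>= 2.6
turn [ 0.0006 -0.0006  0.0019] rows>= 0.0
```

{"op": "apply_moves", "data": {"series": [{"x": 0.002,"y": -0.033,"z": 0.04,"wx": 0,"wy": 0,"wz": 0.001,"fingers": -0.32},{"x": 0.002,"y": -0.033,"z": 0.04,"wx": 0,"wy": 0,"wz": 0.001,"fingers": -0.32},{"x": 0.001,"y": -0.033,"z": 0.04,"wx": 0,"wy": 0,"wz": 0,"fingers": -0.32},{"x": 0.001,"y": -0.031,"z": 0.039,"wx": 0,"wy": 0,"wz": 0,"fingers": -0.32},{"x": 0,"y": 0,"z": 0,"wx": 0,"wy": 0,"wz": 0,"fingers": -0.32}]}}

```text
clock: 8.88
tool_pos: [0.5021, 0.0483, 0.2764]
eef_rot: [0.893, 0.159, 0.084, 0.413]
contact_force: [-0.1, 0.2, 0.4]
opening: 0.342
```

```bash
python3 -c "
from h import *
tip(.065,.247)"
```

```text
clock 8.875 pos [0.5021 0.0483 0.2764] q [-0.37  0.68 -0.59  1.98  1.05  1.46 -1.23] F [-0.1  0.2  0.4] op 0.342
shift [-0.0115 -0.0511  0.0336] rows>= 0.8
turn [-0.0008  0.0019 -0.0089] rows>= 0.2
```

{"op": "apply_moves", "data": {"series": [{"x": -0.0115,"y": -0.026,"z": 0.017,"wx": -0.001,"wy": 0.002,"wz": -0.009,"fingers": -0.32},{"x": 0,"y": -0.025,"z": 0.017,"wx": 0,"wy": 0,"wz": 0,"fingers": -0.32},{"x": 0,"y": 0,"z": 0,"wx": 0,"wy": 0,"wz": 0,"fingers": -0.32}]}}

```text
clock: 9.25
tool_pos: [0.4962, 0.0514, 0.2299]
eef_rot: [0.891, 0.167, 0.084, 0.414]
contact_force: [-0.5, -0.3, -0.2]
opening: 0.341
```

```bash
python3 -c "
from h import *
tip(.065,.247);tip(.008,.24)"
```

```text
clock 9.25 pos [0.4962 0.0514 0.2299] q [-0.4   0.75 -0.58  2.03  1.1   1.41 -1.34] F [-0.5 -0.3 -0.2] op 0.341
shift [-0.005  -0.0027  0.0009] rows>= 0.1
turn [-0.0002 -0.0003 -0.0041] rows>= 0.1
clock 9.25 pos [0.4962 0.0514 0.2299] q [-0.4   0.75 -0.58  2.03  1.1   1.41 -1.34] F [-0.5 -0.3 -0.2] op 0.341
shift [-0.0045  0.0364  0.0611] rows>= 0.9
turn [-0.0002 -0.0003 -0.0041] rows>= 0.1
```

{"op": "apply_moves", "data": {"series": [{"x": -0.006,"y": 0.006,"z": 0.01,"wx": 0,"wy": 0,"wz": -0.004,"fingers": -0.32},{"x": 0,"y": 0.006,"z": 0.01,"wx": 0,"wy": 0,"wz": 0,"fingers": -0.32},{"x": 0,"y": 0,"z": 0,"wx": 0,"wy": 0,"wz": 0,"fingers": -0.32}]}}

```text
clock: 9.62
tool_pos: [0.5007, 0.0312, 0.2302]
eef_rot: [0.89, 0.171, 0.083, 0.414]
contact_force: [-0.7, -0.6, -0.1]
opening: 0.34
```

```bash
python3 -c "
from h import *
tip(.008,.24)
f={n:snapshot(n) for n in('side','top')}
R=Ro.from_quat(get_state()['eef_rot']);p=get_state()['tool_pos']
for n in f:
    Q=cloud(n,f[n][1]).reshape(-1,3);L=R.inv().apply(Q-p);dark=(f[n][0].max(2)<75).ravel()
    m=dark&(abs(L[:,0])<.045)&(L[:,2]>-.06)&(L[:,2]<-.026)&(abs(L[:,1])<.014);L=L[m]
    for s in(-1,1):
        l=L[L[:,0]*s>0]
        if len(l)>3:print(n,s,len(l),np.percentile(l,[3,97],axis=0).round(3).tolist())
o=[cv2.resize(cv2.convertScaleAbs(f[n][0][v:v+100,u:u+100,::-1],alpha=1.6),None,fx=4,fy=4,interpolation=cv2.INTER_CUBIC) for n,(u,v) in dict(side=(215,120),top=(220,150)).items()]
cv2.imwrite('pics/s7.png',np.hstack(o))"
```

```text
clock 9.625 pos [0.5007 0.0312 0.2302] q [-0.36  0.75 -0.58  2.06  1.12  1.39 -1.33] F [-0.7 -0.6 -0.1] op 0.34
shift [-0.0006  0.0196  0.0418] rows>= 0.6
turn [-0.     -0.0009 -0.0021] rows>= 0.0
top -1 59 [[-0.029, 0.004, -0.058], [-0.016, 0.01, -0.032]]
top 1 60 [[0.015, 0.003, -0.059], [0.029, 0.01, -0.032]]
```

View pics/s7.png

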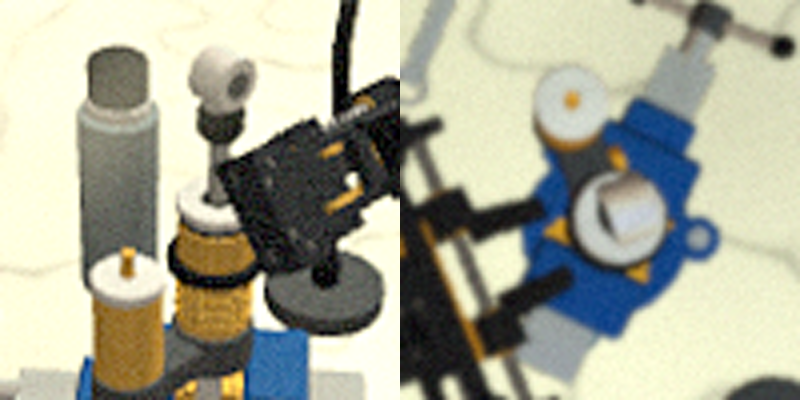

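Both views show the two fingers level with the gap above the dust cap, one on each side of the shaft's line, and clear of the rubber and eye. I'll move in.

{"op": "apply_moves", "data": {"series": [{"x": -0.001,"y": 0.007,"z": 0.014,"wx": 0,"wy": -0.001,"wz": -0.002,"fingers": -0.32},{"x": 0,"y": 0.007,"z": 0.014,"wx": 0,"wy": 0,"wz": 0,"fingers": -0.32},{"x": 0,"y": 0.006,"z": 0.014,"wx": 0,"wy": 0,"wz": 0,"fingers": -0.32},{"x": 0,"y": 0,"z": 0,"wx": 0,"wy": 0,"wz": 0,"fingers": -0.32}]}}

```text
clock: 10.22
tool_pos: [0.5142, -0.0043, 0.2199]
eef_rot: [0.89, 0.173, 0.08, 0.415]
contact_force: [0.8, 0.4, 1.3]
opening: 0.343
```

```bash
python3 -c "
from h import *
tip(.008,.228)"
```

```text
clock 10.225 pos [ 0.5142 -0.0043  0.2199] q [-0.3   0.76 -0.56  2.08  1.19  1.35 -1.32] F [0.8 0.4 1.3] op 0.343
shift [ 0.0004 -0.0126  0.0068] rows>= 0.2
turn [-0.0002  0.0001  0.0003] rows>= 0.0
```

{"op": "apply_moves", "data": {"series": [{"x": 0,"y": -0.006,"z": 0.005,"wx": 0,"wy": 0,"wz": 0,"fingers": -0.32},{"x": 0,"y": -0.006,"z": 0.005,"wx": 0,"wy": 0,"wz": 0,"fingers": -0.32},{"x": 0,"y": -0.004,"z": 0.003,"wx": 0,"wy": 0,"wz": 0,"fingers": -0.32}]}}

```text
clock: 10.6
tool_pos: [0.5143, -0.0038, 0.2033]
eef_rot: [0.889, 0.173, 0.081, 0.415]
contact_force: [-0.9, -0.2, 6.1]
opening: 0.338
```

{"op": "apply_moves", "data": {"series": [{"x": 0,"y": -0.004,"z": 0.003,"wx": 0,"wy": 0,"wz": 0,"fingers": -0.32},{"x": 0,"y": -0.004,"z": 0.003,"wx": 0,"wy": 0,"wz": 0,"fingers": -0.32}]}}

```text
clock: 10.85
tool_pos: [0.5145, -0.0041, 0.1975]
eef_rot: [0.888, 0.173, 0.082, 0.418]
contact_force: [-6.4, 6.6, 24.0]
opening: 0.339
```

```bash
python3 -c "
from h import *
tip(.008,.218)"
```

```text
clock 10.85 pos [ 0.5145 -0.0041  0.1975] q [-0.31  0.8  -0.55  2.1   1.22  1.35 -1.38] F [-6.4  6.6 24. ] op 0.339
shift [-0.0001 -0.0006 -0.0031] rows>= 0.0
turn [ 0.0027 -0.0005 -0.    ] rows>= 0.0
```

{"op": "apply_moves", "data": {"series": [{"x": 0,"y": -0.004,"z": 0.003,"wx": 0,"wy": 0,"wz": 0,"fingers": -0.32}]}}

```text
clock: 10.98
tool_pos: [0.5147, -0.0042, 0.1974]
eef_rot: [0.886, 0.172, 0.084, 0.422]
contact_force: [-10.3, 9.1, 32.9]
opening: 0.339
```

{"op": "apply_moves", "data": {"series": [{"x": 0,"y": 0.012,"z": -0.01,"wx": 0,"wy": 0,"wz": 0,"fingers": -0.32},{"x": 0,"y": 0.004,"z": -0.006,"wx": 0,"wy": 0,"wz": 0,"fingers": -0.32},{"x": 0,"y": -0.02,"z": -0.025,"wx": 0,"wy": 0,"wz": 0,"fingers": -0.32},{"x": 0,"y": -0.03,"z": -0.04,"wx": 0,"wy": 0,"wz": 0,"fingers": -0.32},{"x": 0,"y": -0.01,"z": -0.05,"wx": 0,"wy": 0,"wz": 0,"fingers": -0.32}]}}

```text
clock: 11.6
tool_pos: [0.4742, 0.0922, 0.2356]
eef_rot: [0.886, 0.171, 0.082, 0.423]
contact_force: [0.6, -0.2, 0.6]
opening: 0.339
```

```bash
cat >> h.py <<'E'
def caps():
    for n in("side","top"):
        im,d=snapshot(n);W=cloud(n,d).reshape(-1,3);o=[n]
        for c,r in((RES,.020),(MAIN,.026)):
            q=W[(np.hypot(W[:,0]-c[0],W[:,1]-c[1])<r)&(W[:,2]>.19)&(W[:,2]<.23),2];hst,e=np.histogram(q,np.arange(.19,.2301,.002));k=hst.argmax();o+=[len(q),round(float(np.median(q[abs(q-e[k]-.001)<.004])),4)]
        e=W[(np.hypot(*(W[:,:2]-MAIN).T)<.012)&(W[:,2]>.25)&(W[:,2]<.34),2];o+=["eye",len(e),np.percentile(e,97).round(4) if len(e) else None];print(*o)
E
python3 -c "
from h import *
tip(.1,.30);caps()"
```

```text
clock 11.6 pos [0.4742 0.0922 0.2356] q [-0.49  0.77 -0.6   1.99  1.03  1.47 -1.36] F [ 0.6 -0.2  0.6] op 0.339
shift [ 0.0016  0.0518 -0.0256] rows>= 0.7
turn [ 0.0054  0.0005 -0.0005] rows>= 0.1
side 131 0.1981 251 0.2114 eye 105 0.3293
top 202 0.1963 147 0.2098 eye 97 0.3274
```

Both caps read home (valve cap 0.198/0.196, dust cap 0.211/0.210), and the eye has not moved. Next: up, back to vertical, fingers shut.

{"op": "apply_moves", "data": {"series": [{"x": 0,"y": 0.055,"z": -0.045,"wx": 0,"wy": 0,"wz": 0,"fingers": -1},{"x": 0,"y": 0.055,"z": -0.045,"wx": 0,"wy": 0,"wz": 0,"fingers": -1},{"x": 0,"y": 0.055,"z": -0.045,"wx": 0,"wy": 0,"wz": 0,"fingers": -1},{"x": 0,"y": 0.05,"z": -0.04,"wx": 0,"wy": 0,"wz": 0,"fingers": -1},{"x": 0,"y": 0,"z": 0,"wx": 0,"wy": 0,"wz": 0,"fingers": -1}]}}

```text
clock: 12.32
tool_pos: [0.4751, 0.0936, 0.4618]
eef_rot: [0.887, 0.173, 0.083, 0.42]
contact_force: [0.4, 0.2, -0.4]
opening: 0.004
```

```bash
python3 -c "
from h import *
plan([*MAIN,.42],DOWN)"
```

```text
clock 12.325 pos [0.4751 0.0936 0.4618] q [-0.42  0.44 -0.65  1.71  0.89  1.76 -0.88] F [ 0.4  0.2 -0.4] op 0.004
shift [-0.0004  0.0293  0.1184] rows>= 1.6
turn [ 0.2179 -0.2233  0.4707] rows>= 9.5
```

{"op": "apply_moves", "data": {"series": [{"x": 0,"y": 0,"z": 0,"wx": 0.022,"wy": -0.022,"wz": 0.047,"fingers": -1},{"x": 0,"y": 0,"z": 0,"wx": 0.022,"wy": -0.022,"wz": 0.047,"fingers": -1},{"x": 0,"y": 0,"z": 0,"wx": 0.022,"wy": -0.022,"wz": 0.047,"fingers": -1},{"x": 0,"y": 0,"z": 0,"wx": 0.022,"wy": -0.022,"wz": 0.047,"fingers": -1},{"x": 0,"y": 0,"z": 0,"wx": 0.022,"wy": -0.022,"wz": 0.047,"fingers": -1},{"x": 0,"y": 0,"z": 0,"wx": 0.022,"wy": -0.022,"wz": 0.047,"fingers": -1},{"x": 0,"y": 0,"z": 0,"wx": 0.022,"wy": -0.022,"wz": 0.047,"fingers": -1},{"x": 0,"y": 0,"z": 0,"wx": 0.022,"wy": -0.022,"wz": 0.047,"fingers": -1}]}}

```text
clock: 13.32
tool_pos: [0.4742, 0.0888, 0.4483]
eef_rot: [0.886, -0.454, 0.013, 0.092]
contact_force: [-0.7, -0.1, 0.5]
opening: 0.001
```

```bash
python3 -c "
from h import *
plan([*MAIN,.42],DOWN)"
```

```text
clock 13.325 pos [0.4742 0.0888 0.4483] q [-0.09  0.35 -0.46  1.47  0.27  1.5  -1.52] F [-0.7 -0.1  0.5] op 0.001
shift [0.0983 0.0155 0.049 ] rows>= 1.4
turn [ 0.0437 -0.0403  0.0829] rows>= 1.7
```

{"op": "apply_moves", "data": {"series": [{"x": 0,"y": 0,"z": 0,"wx": 0.022,"wy": -0.02,"wz": 0.042,"fingers": -1},{"x": 0,"y": 0,"z": 0,"wx": 0.022,"wy": -0.02,"wz": 0.041,"fingers": -1},{"x": 0,"y": 0,"z": 0,"wx": 0,"wy": 0,"wz": 0,"fingers": -1}]}}

```text
clock: 13.7
tool_pos: [0.4734, 0.0835, 0.4433]
eef_rot: [0.818, -0.576, -0.002, 0.001]
contact_force: [-0.6, 0.4, -0.1]
opening: 0.003
```

```bash
python3 -c "
from h import *
plan([*MAIN,.42],DOWN)"
```

```text
clock 13.7 pos [0.4734 0.0835 0.4433] q [ 0.03  0.29 -0.42  1.56  0.12  1.33 -1.63] F [-0.6  0.4 -0.1] op 0.003
shift [ 0.0991 -0.0107  0.0288] rows>= 1.3
turn [ 0.0014  0.0006 -0.0061] rows>= 0.1
```

{"op": "apply_moves", "data": {"series": [{"x": 0.05,"y": -0.005,"z": 0,"wx": 0.001,"wy": 0,"wz": -0.006,"fingers": -1},{"x": 0.049,"y": -0.005,"z": 0,"wx": 0,"wy": 0,"wz": 0,"fingers": -1},{"x": 0,"y": 0,"z": 0.06,"wx": 0,"wy": 0,"wz": 0,"fingers": -1},{"x": 0,"y": 0,"z": 0.05,"wx": 0,"wy": 0,"wz": 0,"fingers": -1},{"x": 0,"y": 0,"z": 0,"wx": 0,"wy": 0,"wz": 0,"fingers": -1}]}}

```text
clock: 14.32
tool_pos: [0.5079, 0.0127, 0.3473]
eef_rot: [0.828, -0.56, -0.005, 0.005]
contact_force: [0.3, 0.2, 0.3]
opening: 0.005
```

```bash
python3 -c "
from h import *
plan([*MAIN,.298],DOWN)"
```

```text
clock 14.325 pos [0.5079 0.0127 0.3473] q [ 0.14  0.4  -0.39  1.68  0.16  1.11 -1.48] F [0.3 0.2 0.3] op 0.005
shift [ 0.0012 -0.0006  0.0617] rows>= 0.8
turn [0.0047 0.0007 0.0058] rows>= 0.1
```

{"op": "apply_moves", "data": {"series": [{"x": 0.001,"y": -0.001,"z": 0.03,"wx": 0.005,"wy": 0.001,"wz": 0.005,"fingers": -1},{"x": 0,"y": 0,"z": 0.02,"wx": 0,"wy": 0,"wz": 0,"fingers": -1},{"x": 0,"y": 0,"z": 0.01,"wx": 0,"wy": 0,"wz": 0,"fingers": -1},{"x": 0,"y": 0,"z": 0.01,"wx": 0,"wy": 0,"wz": 0,"fingers": -1}]}}

```text
clock: 14.82
tool_pos: [0.5124, 0.0156, 0.2939]
eef_rot: [0.826, -0.563, 0.003, -0.002]
contact_force: [-3.1, -0.2, 5.8]
opening: 0.003
```

```bash
python3 -c "
from h import *
plan([*MAIN,.239],DOWN)"
```

```text
clock 14.825 pos [0.5124 0.0156 0.2939] q [ 0.13  0.45 -0.38  1.78  0.2   0.94 -1.53] F [-3.1 -0.2  5.8] op 0.003
shift [0.0022 0.0073 0.0686] rows>= 0.9
turn [-0.0019 -0.0009  0.0035] rows>= 0.1
```

{"op": "apply_moves", "data": {"series": [{"x": 0.001,"y": 0.004,"z": 0.012,"wx": -0.002,"wy": 0,"wz": 0,"fingers": -1},{"x": 0.001,"y": 0.003,"z": 0.012,"wx": 0,"wy": 0,"wz": 0,"fingers": -1},{"x": 0,"y": 0.001,"z": 0.012,"wx": 0,"wy": 0,"wz": 0,"fingers": -1},{"x": 0,"y": 0.001,"z": 0.012,"wx": 0,"wy": 0,"wz": 0,"fingers": -1}]}}

```text
clock: 15.32
tool_pos: [0.5127, 0.0157, 0.2607]
eef_rot: [0.827, -0.562, 0.006, -0.005]
contact_force: [-1.2, 0.2, 6.8]
opening: 0.002
```

```bash
python3 -c "
from h import *
plan([*MAIN,.239],DOWN)"
```

```text
clock 15.325 pos [0.5127 0.0157 0.2607] q [ 0.12  0.48 -0.37  1.84  0.23  0.85 -1.55] F [-1.2  0.2  6.8] op 0.002
shift [0.0022 0.0077 0.027 ] rows>= 0.4
turn [-0.0048 -0.0014  0.0048] rows>= 0.1
```

{"op": "apply_moves", "data": {"series": [{"x": 0.001,"y": 0.003,"z": 0.01,"wx": -0.004,"wy": -0.001,"wz": 0.003,"fingers": -1},{"x": 0,"y": 0.002,"z": 0.01,"wx": -0.002,"wy": 0,"wz": 0,"fingers": -1},{"x": 0,"y": 0.001,"z": 0.006,"wx": 0,"wy": 0,"wz": 0,"fingers": -1}]}}

```text
clock: 15.7
tool_pos: [0.5124, 0.0156, 0.2432]
eef_rot: [0.825, -0.565, 0.002, -0.001]
contact_force: [-2.2, -1.0, 5.2]
opening: 0.003
```

{"op": "apply_moves", "data": {"series": [{"x": 0,"y": 0,"z": 0.006,"wx": 0,"wy": 0,"wz": 0,"fingers": -1},{"x": 0,"y": 0,"z": 0.006,"wx": 0,"wy": 0,"wz": 0,"fingers": -1}]}}

```text
clock: 15.95
tool_pos: [0.5127, 0.0156, 0.2382]
eef_rot: [0.825, -0.565, 0.004, -0.001]
contact_force: [-14.9, -2.0, 53.3]
opening: 0.003
```

The shaft is on its stop: 53 N at tip height ≈0.268. I'll back off and check.

{"op": "apply_moves", "data": {"series": [{"x": 0,"y": 0,"z": 0,"wx": 0,"wy": 0,"wz": 0,"fingers": -1},{"x": 0,"y": 0,"z": -0.03,"wx": 0,"wy": 0,"wz": 0,"fingers": -1},{"x": 0,"y": 0,"z": -0.06,"wx": 0,"wy": 0,"wz": 0,"fingers": -1},{"x": 0,"y": 0,"z": -0.07,"wx": 0,"wy": 0,"wz": 0,"fingers": -1},{"x": -0.07,"y": 0,"z": 0,"wx": 0,"wy": 0,"wz": 0,"fingers": -1},{"x": -0.07,"y": 0,"z": 0,"wx": 0,"wy": 0,"wz": 0,"fingers": -1},{"x": -0.07,"y": 0,"z": 0,"wx": 0,"wy": 0,"wz": 0,"fingers": -1},{"x": 0,"y": 0,"z": 0,"wx": 0,"wy": 0,"wz": 0,"fingers": -1}]}}

```text
clock: 16.95
tool_pos: [0.4534, 0.1792, 0.375]
eef_rot: [0.826, -0.564, 0.008, -0.006]
contact_force: [1.3, -0.8, -0.0]
opening: 0.008
```

```bash
python3 -c "
from h import *
plan([*MAIN,.4]);caps()
im,_=snapshot('side');cv2.imwrite('pics/s8.png',im[...,::-1])"
```

```text
clock 16.95 pos [0.4534 0.1792 0.375 ] q [-0.17  0.33 -0.44  1.71  0.17  1.12 -1.86] F [ 1.3 -0.8 -0. ] op 0.008
shift [ 0.2199  0.0119 -0.03  ] rows>= 2.8
side 133 0.1985 248 0.2113 eye 43 0.2699
top 201 0.1968 175 0.2101 eye 85 0.2703
```

View pics/s8.png

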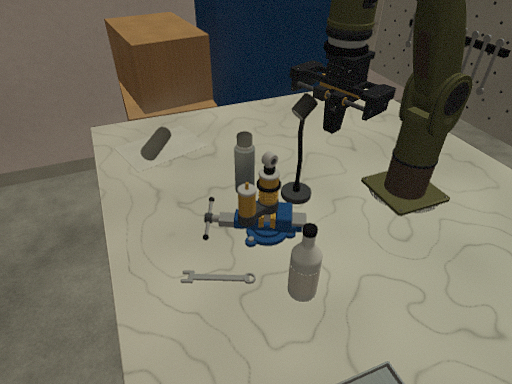

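The final view shows the bump rubber on the dust cap at (269,168). The lamp, oil bottle, spray can and spanner are where they started, and the arm is clear. I'll hand it in.

```bash
python3 -c "
from plant import *
print(finish_job())"
```

```text
the job is handed in; nothing more can be done
None
```

I closed up the damper and handed the job in at about 17 s. No verdict was reported, so the result below rests on my own measurements.

- **What I did:** I pressed the valve cap home with the fingers on either side of the valve. Then I pressed the dust cap home with the gripper tilted 50° and the fingers on either side of the shaft. Last, I pushed the shaft down onto its stop with the fingers shut.
- **Last checks, taken after the arm had backed off:**

| Part | Side camera (mm) | Top camera (mm) | Fully home (mm) |
|---|---|---|---|
| Valve cap top | 198.5 | 196.8 | 198 |
| Dust cap top | 211.3 | 210.1 | 211 |
| Shaft top | 269.9 | 270.3 | 269 |

- **Forces:** the stops were felt at 23 N on the valve cap, 33 N on the dust cap and 53 N on the shaft. I did not measure the force on the valve itself. The pictures showed it standing free between the fingers.
- **Other objects:** the lamp, oil bottle, spray can and spanner looked unmoved in the last picture, and the robot touches nothing.
- **Disagreement:** the real fingertips sit about 30 mm behind the reported TCP along the tool axis. I found this from the missing contact and the depth images, and allowed for it.

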